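# Point the antenna-test turntable and lock it

## Robot

A 6-joint arm with a two-finger parallel gripper is mounted at the origin on the work surface. World frame = base frame: x ahead of the robot, y to its left, z up, the work surface at z = 0. Lengths are in mm, angles in rad, forces in N, time in s.
With the tool pointing down it reaches from about 250 to 850 mm from the base axis. Payload 12.5 kg.
Tool frame: the origin (TCP) lies between the finger pads; the fingertips stand 25 mm ahead of it and the grasp point (between the pads) lies 6 mm ahead of it; z points along the fingers, y is the direction in which the jaws open and shut (so a half turn about z gives the same grasp; the last joint's range is limited). The gripper opens to 93 mm and grips with 3 to 60 N. Pads are 15 mm wide; open, the fingers measure 128 mm over their backs; the gripper's body (75 mm by 188 mm) begins 65 mm behind the grasp point.
Start: joints at [1.214, 0.351, 1.652, -0, 1.139, -0.085], TCP at [147.625, 529.803, 243.633] pointing down, gripper open.
Joint ranges: [-2.75, 2.75], [-0.79, 2.1], [0.01, 2.65], [-1.57, 4.71], [0.07, 3.14], [-2.87, 2.87]. Speed limits (rad/s): [2.22, 2.22, 2.79, 3.14, 3.14, 3.14].

## Interface

Orientations are given as a 3x3 rotation matrix whose columns are the frame's x, y, z axes.
In Python, from bench import observe, read_camera, camera_info, finish_job, search_frame, spot_point gives the robot as it stands.
- The arm moves only by the shell command python3 -m jog 'ROWS' [OPENING] [FORCE]. ROWS is JSON, a list of rows, each a list of 2 entries, a list of its own where there are three numbers: the shift along the tool's x, y, z in cm, then the turn about the tool's z in rad. In form: [[[tx, ty, tz], roll], ...]. A call has 1 to 20 rows; each row is the pose to reach, as a shift and turn from the pose commanded when the call began, along the tool's axes at that moment; what a row does not reach only later rows make up. A row lasts 1/12 s, in which the tool goes at most 41.7 mm and 7.16 degrees, less where a joint would pass 70% of its speed; a pose out of reach is approached as far as the arm can. A call with a gripper value outside its range is refused whole. OPENING is the opening, from 0 (shut) to 1 (fully open), set as the call begins (- or left out, the last holds). The fingers move at their own pace and stop on an object; FORCE is the grip in N (left out, the last holds). Time passes only in rows, so rows that repeat a pose let the fingers close. It gives the time, the measured TCP pose, the force and the opening at its end, in the units of the state.
- observe(): the state, without advancing time (a new reading comes with each control period).
- read_camera(name): name is "side" or "top"; returns the picture (480x640x3 uint8, red, green, blue); there is no depth.
- camera_info(name): a dict with "camera_matrix" (3x3 intrinsics, pixels), "pose" (4x4, takes a point from camera to world coordinates). Camera axes: x right, y down, z forward; pixel columns grow to the right and rows downward; lengths in mm; the calibration is good to about 2 mm. A picture is of the moment at which its call begins. camera_info takes no time and is no camera call.
- finish_job(): hands the job in, once; it reports no verdict.
Trained networks look in the newest picture that a camera, given by its name, has taken for a name from the list of things; names that differ only in an ending like _2 or _b are one class to them, and where a whole thing is asked for, a point or a joint stands for the part that bears it (a point fixed in the world has none). Each returns a list of dicts, best first, with "confidence" (0 to 1); they miss things now and then, are a little off and sometimes report something else, mostly with a low value. They report only what shows in the picture. A call takes as long as a camera call. They do not tell look-alikes from the thing itself.
- search_frame(camera, thing): "extent" ([centre column, centre row, width, height] in pixels, round what is visible of it).
- spot_point(camera, thing): "point" ([column, row] in pixels: a listed point, or the origin of a listed thing).
The state is a dict: "time": time; "joint_positions": joint angles; "dq": joint speeds; "joint_torque": joint torques, N m; "ee_pos": TCP position; "ee_rot": TCP orientation; "wrist_force": force on the tool from outside, world axes, zero at the start; "moment": the same for the moment, N m; "finger_gap": opening from 0.0 (shut) to 1.0 (fully open).
Only numpy, scipy, OpenCV 4.12 (cv2) and the standard library are available. Lean on these libraries where they do the work, as an engineer would, in place of code of your own. Each camera call takes 0.05 s, during which the arm holds its last target. There are 200 camera calls.

## Task

Push the turntable round by its arm with a fingertip until the arm points at the slim rod antenna (not the low dome), then push the brake lever beside the turntable all the way over (anticlockwise seen from above) to its locked end so that the setup is ready to measure. Push gently and grip nothing; leave the metal box standing where it is on the disc without touching it, keep off both antennas, leave everything else in its place, and finish with the hand clear.

Things in the scene. Friction and masses are not known exactly. Their poses are not given: they have to be found in the camera images.
- positioner: Fixed turntable stand: dark steel base plate 220 x 200 x 8 mm with a grey pedestal. Origin: centre of the plate's underside on the work surface, on the turntable's vertical axis. z up.
- axis (a point): Point on the turntable's vertical axis at the top face of the disc, 52 mm above the work surface.
- turntable: Bare aluminium disc, 170 mm diameter, 12 mm thick, top 52 mm above the work surface, on a vertical axis; one flat radial arm (18 mm wide, 10 mm thick, top at 52 mm) ends in a pointed nose 142 mm from the axis. Origin on the axis at the work surface, x along the arm, z up. Takes about 1.5 N at the arm's pin to turn, stays where it is left, no stop within the range needed.
- turn_pin (a point): Centre of the top of the round upright steel pin on the turntable's arm: 14 mm diameter, 48 mm tall, from 52 to 100 mm above the work surface, 110 mm from the axis. Its x axis points outward along the arm: that is where the arm points. Push the side of this pin (or of the arm).
- device: Loose die-cast box (device under test), 74 x 54 x 35 mm, roughly 0.25 kg, standing on the middle of the disc, its top 87 mm above the work surface. Origin: centre of its underside. It rides round with the disc.
- rod_antenna: The target: slim black rod antenna, 120 mm tall, about 8 to 10 mm thick, on a round foot of 44 mm diameter, fixed to the table about 190 to 235 mm from the axis. Origin: centre of its underside. May stand on either side.
- dome_antenna: The other antenna: low white dome, 68 mm diameter, 56 mm tall, fixed to the table. Origin: centre of its underside. Not the target.
- brake_base: Fixed grey block, 50 x 50 x 36 mm, with the brake lever on top, standing to the left or right of the turntable. Origin: centre of its underside, under the lever's pivot. z up.
- brake_pivot (a point): Point on the brake lever's vertical pivot axis, 50 mm above the work surface.
- brake_pin (a point): Centre of the top of the round upright steel pin near the end of the brake lever: 12 mm diameter, from 48 to 90 mm above the work surface, 62 mm from the pivot. The lever is a flat steel bar, 14 mm wide, its top 48 mm above the work surface, sweeping on the robot's side of the pivot.
- brake_lever (a joint): Angle of the brake lever in rad: 0 released, 1.2 locked, at a hard stop. It grows as the lever turns anticlockwise seen from above (the pin, on the robot's side of the pivot, moves towards the robot's right, -y). Takes about 1.6 N at its pin and stays where it is left.
- terminal_box: Bystander: fixed grey block 60 x 50 x 36 mm with three small brass studs (42 mm high in all) on the other side of the turntable from the brake. Origin: centre of its underside.
- board_a: Bystander: loose green circuit board 90 x 65 mm, about 21 mm high, on the robot's side of the turntable. Origin: centre of its underside.
- board_b: Bystander: loose green circuit board 100 x 80 mm, about 21 mm high. Origin: centre of its underside.
- enclosure: Bystander: loose grey plastic box with white lid, 104 x 84 x 57 mm. Origin: centre of its underside.
- screw_jar: Bystander: small loose jar, 44 mm diameter, 55 mm tall, beyond the turntable. Origin: centre of its underside.
- tape_roll: Bystander: loose roll of tape lying flat, 84 mm diameter, 18 mm high. Origin: centre of its underside.
- screwdriver: Bystander: loose screwdriver lying flat. Origin: on its length, at the work surface.
- parts_cup: Bystander: loose black open cup, 70 mm diameter, 50 mm tall. Origin: centre of its underside.
Things that resemble listed ones, but are neither listed nor needed, are in the scene too. Leave any red look-alike of the brake_base alone.

How it is judged:
By the outcome, as a careful person would: the job done as asked, in the order asked, and still so for the second after the job is handed in, with the robot touching nothing.
It also fails if it takes over 58 s, if anything falls off the work surface, if the arm or the gripper's body presses on something with over 40 N, if the wrist force passes 120 N, or if a joint passes its speed limit or range.

## Working session

There is one attempt and no reset: what is moved stays moved. The work goes in short steps, Python scripts to look and compute and a shell command to move; the robot and the scene stay as the last step left them, time stands still between calls to the robot, and variables do not carry over. Pictures are saved under pics/ and viewed, on a budget of 10 in all, crops included, one or two more only if the job needs it, and the job is handed in when it is done.

```bash
mkdir -p pics; cat > h.py <<'E'
import numpy as np, cv2
from bench import *
def ray(cam,px):
    i=camera_info(cam);K=np.array(i["camera_matrix"]);T=np.array(i["pose"])
    d=T[:3,:3]@np.linalg.inv(K)@np.array([px[0],px[1],1.]);return T[:3,3],d/np.linalg.norm(d)
def atz(cam,px,z):
    o,d=ray(cam,px);return (o+d*(z-o[2])/d[2]).round(1)
def tri(p1,p2,c1="side",c2="top"):
    o1,d1=ray(c1,p1);o2,d2=ray(c2,p2)
    s=np.linalg.lstsq(np.c_[d1,-d2],o2-o1,rcond=None)[0]
    a=o1+d1*s[0];b=o2+d2*s[1];return ((a+b)/2).round(1),round(float(np.linalg.norm(a-b)),1)
def proj(cam,P):
    i=camera_info(cam);K=np.array(i["camera_matrix"]);T=np.linalg.inv(np.array(i["pose"]))
    c=T[:3,:3]@np.array(P,float)+T[:3,3];q=K@c;return (q[:2]/q[2]).round(1)
def snap(cam,fn):
    im=cv2.cvtColor(read_camera(cam),cv2.COLOR_RGB2BGR);cv2.imwrite("pics/"+fn,im);return im
E
python3 - <<'E'
from h import *
for c in("side","top"):
    snap(c,c+"0.png")
    print(c,np.array(camera_info(c)["pose"]).round(2).tolist())
H=dict(axis=52,turn_pin=100,rod_antenna=0,dome_antenna=0,brake_pivot=50,brake_pin=90,brake_base=0,device=52,positioner=0)
for t,z in H.items():
    for c in("side","top"):
        for r in spot_point(c,t)[:3]:
            print(t,c,np.round(r["point"],1),round(r["confidence"],2),atz(c,r["point"],z))
o=observe();print(o["time"],np.round(o["ee_rot"],3).tolist())
E
```

```text
side [[0.98, -0.16, 0.12, 364.39], [-0.2, -0.75, 0.63, -917.33], [-0.02, -0.64, -0.77, 1200.23], [0.0, 0.0, 0.0, 1.0]]
top [[0.01, -0.99, 0.14, 280.7], [-1.0, -0.01, -0.01, 1.08], [0.01, -0.14, -0.99, 1714.52], [0.0, 0.0, 0.0, 1.0]]
axis side [336.9 235.3] 0.62 [589.6  53.8  52. ]
axis top [298.8 229.5] 0.94 [569.2  48.1  52. ]
axis top [479.7 284.7] 0.36 [ 406.4 -505.6   52. ]
turn_pin side [371.2 214.1] 0.73 [686.   67.1 100. ]
turn_pin side [372.9 432.4] 0.23 [ 537.1 -510.   100. ]
turn_pin top [296.1 188.4] 0.83 [686.7  57.  100. ]
turn_pin top [356.6 200.9] 0.41 [ 650.8 -126.   100. ]
turn_pin top [169.  286.2] 0.39 [386.4 425.6 100. ]
rod_antenna top [355.4 199.9] 0.72 [ 676.9 -130.     0. ]
rod_antenna top [170.5 289.8] 0.33 [381.7 446.7   0. ]
dome_antenna side [363.5 201. ] 0.88 [706.5 213.    0. ]
dome_antenna top [250.5 185.7] 0.91 [718.6 206.9   0. ]
brake_pivot side [257.4 194.6] 0.91 [399.1 256.5  50. ]
brake_pivot side [315.7 196.4] 0.89 [562.6 213.2  50. ]
brake_pivot side [202.9 180.3] 0.62 [248.2 350.9  50. ]
brake_pivot top [234.2 283.6] 0.84 [400.1 241.5  50. ]
br
[... 389 characters left out ...]
[225.7 236.4] 0.56 [538.6 265.9  90. ]
brake_base side [259.4 209.3] 0.79 [398.5 245.4   0. ]
brake_base side [204.8 191.9] 0.67 [245.4 353.4   0. ]
brake_base side [315.9 208.1] 0.62 [562.3 214.6   0. ]
brake_base top [202.7 333.6] 0.69 [247.9 340.8   0. ]
brake_base top [238.1 285.6] 0.63 [397.6 236.3   0. ]
brake_base top [299.4 230.2] 0.35 [576.   47.6   0. ]
device side [335.7 237.3] 0.98 [584.8  47.6  52. ]
device top [296.1 224.9] 0.94 [583.5  56.6  52. ]
positioner side [267.2 243.6] 0.27 [402.5 109.1   0. ]
positioner top [300.2 229.2] 0.6 [579.3  45.1   0. ]
positioner top [479.4 291.1] 0.46 [ 390.3 -519.9    0. ]
1.0 [[-0.963, 0.268, 0.0], [0.268, 0.963, -0.0], [-0.0, -0.0, -1.0]]
```

View pics/side0.png

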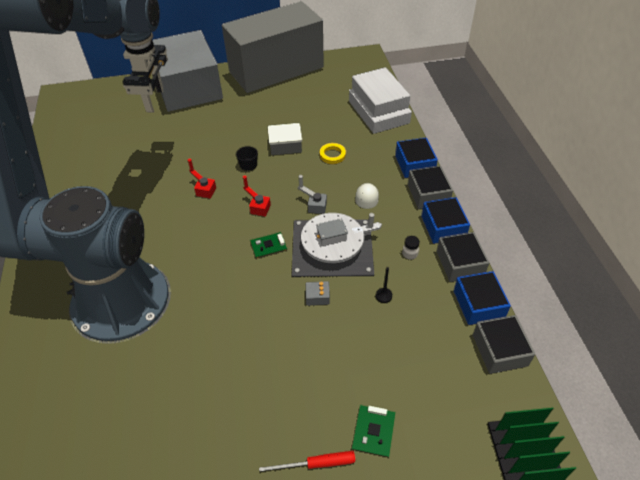

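View pics/top0.png

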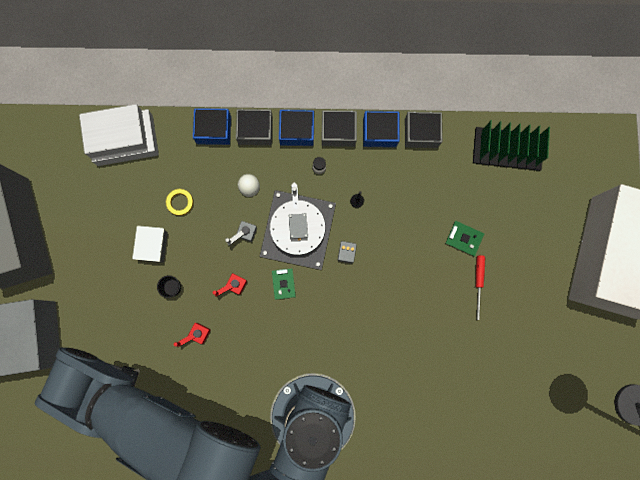

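The side view shows the disc at (333,238), its arm pointing at about (378,226), the dome at (367,195) and the rod at (385,290). There are three brake-like bases: grey at (316,200), and red at (259,204) and (204,187). The grey one is the brake, because it stands beside the turntable and the red ones are look-alikes. The top view agrees: brake (243,232), rod (357,201), dome (248,185), arm nose (294,185). I'll confirm these in one enlarged crop pair.

```bash
python3 - <<'E'
from h import *
print("axis",tri([336.9,235.3],[298.8,229.5]));print("pin",tri([371.2,214.1],[296.1,188.4]))
print("brpin",tri([297.9,175.7],[225.7,236.4]));print("brpiv",tri([315.7,196.4],[241.8,230.]))
print("dome", tri([363.5,201],[250.5,185.7]))
a=cv2.imread("pics/top0.png")[165:275,215:375];b=cv2.imread("pics/side0.png")[160:310,245:425]
a=cv2.resize(a,(780,536),interpolation=cv2.INTER_CUBIC);cv2.imwrite("pics/ct.png",a)
b=cv2.resize(b,(720,600),interpolation=cv2.INTER_CUBIC);cv2.imwrite("pics/cs.png",b)
E
```

```text
axis (array([578.3,  47.7,  57.9]), 19.9)
pin (array([683.2,  56.6, 111.8]), 1.2)
brpin (array([529.7, 265. ,  93.4]), 16.5)
brpiv (array([566.1, 225.1,  38.1]), 3.0)
dome (array([710.2, 205.9,   8.8]), 12.0)
```

View pics/ct.png

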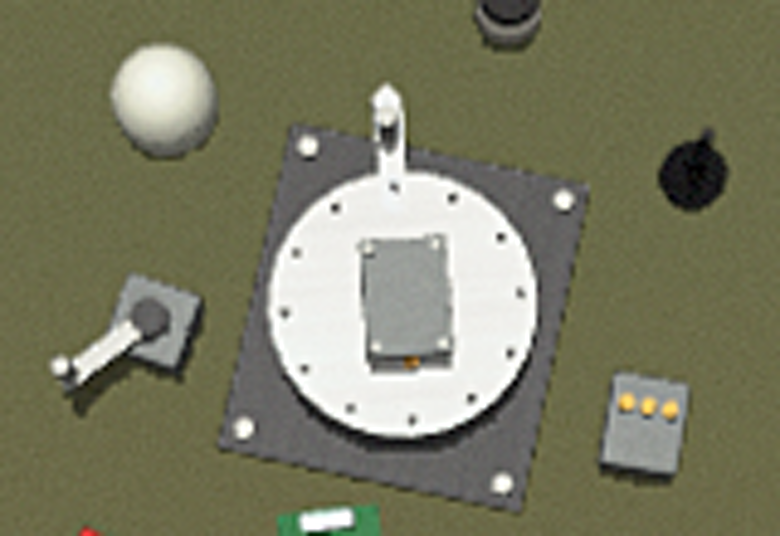

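View pics/cs.png

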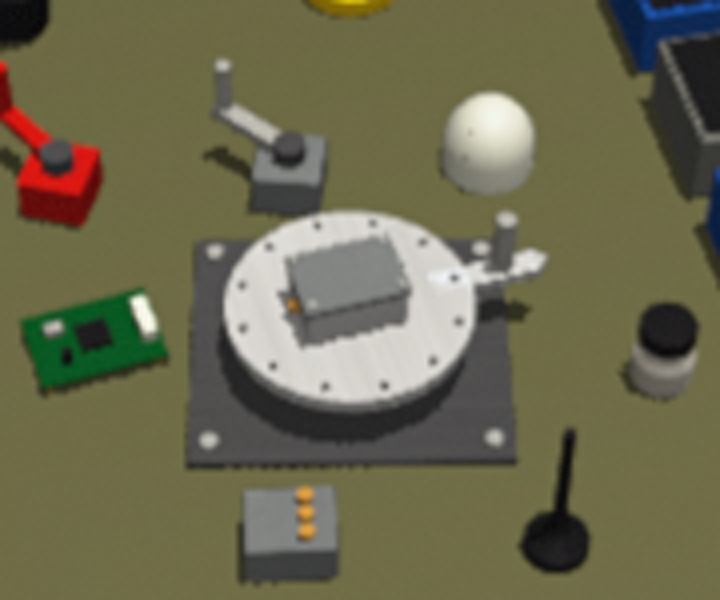

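The crops confirm it. In the top view, the grey brake has its pivot at about (245.6,230) and its pin top at (227.5,240). The rod's foot is at (357,201) with its tip at (360.4,192.7), clearly not the dome at (248.5,185.5). The arm's pin is at (294.4,188.6) and its nose at (294.4,182.6).

```bash
python3 - <<'E'
from h import *
t=lambda x,y:[(x+.5)/4.875+214.5,(y+.5)/4.873+164.5]
s=lambda x,y:[(x+.5)/4+244.5,(y+.5)/4+159.5]
for n,a,b,z in [("axis",(402.5,303),(350,303),52),("pin",(387,116),(507,217),100),("nose",(387,86),(547,258),52),("rodfoot",(692,175),(556,543),5),("rodtip",(709,132),(570,432),120),("brpin",(61,366),(223,64),90),("brpiv",(149,318),(289,148),55),("brbase top",(158,322),(289,157),36),("boxcorner NE",(436,243),(391,240),87),("boxSE",(444,343),(408,290),87),("boxSW",(377,347),(312,303),87),("boxNW",(368,247),(293,260),87)]:
    print(n,tri(s(*b),t(*a)),"top@z",atz("top",t(*a),z),"side@z",atz("side",s(*b),z))
E
```

```text
axis (array([576.6,  53.1,  55.8]), 0.8) top@z [577.7  53.2  52. ] side@z [576.9  56.3  52. ]
pin (array([685.3,  63.2, 105.1]), 0.1) top@z [686.6  63.4 100. ] side@z [686.7  67.8 100. ]
nose (array([717.3,  65.5,  54.5]), 0.8) top@z [718.4  65.6  52. ] side@z [717.7  67.6  52. ]
rodfoot (array([ 672.3, -133.1,    7. ]), 2.0) top@z [ 673.8 -133.3    5. ] side@z [ 671.8 -131.9    5. ]
rodtip (array([ 672.1, -134.1,  125.1]), 2.1) top@z [ 674.4 -134.6  120. ] side@z [ 672.5 -130.6  120. ]
brpin (array([528. , 260.5,  95. ]), 0.3) top@z [528.6 261.3  90. ] side@z [528.9 265.8  90. ]
brpiv (array([566.2, 213.5,  48.1]), 0.4) top@z [565.3 212.6  55. ] side@z [564.8 206.7  55. ]
brbase top (array([564.8, 208.2,  44.3]), 0.3) top@z [566.  209.2  36. ] side@z [566.3 216.3  36. ]
boxcorner NE (array([598.8,  31.1, 136.9]), 1.2) top@z [609.5  32.   87. ] side@z [609.2  75.5  87. ]
boxSE (array([577.5,  24. ,  91.1]), 62.2) top@z [546.7  26.1  87. ] side@z [610.1  29.6  87. ]
boxSW (array([552. ,  69.2,  43.1]), 2.5) top@z [543.6  67.4  87. ] side@z [546.1  31.9  87. ]
boxNW (array([572.3,  72. ,  94.8]), 63.8) top@z [606.4  74.1  87. ] side@z [541.3  71.8  87. ]
```

```bash
cat >> h.py <<'E'
def rows(wps,R0=None,p0=None):
    """wps: (x,y,z,push_dir_deg or None for -x tool axis)"""
    o=observe();R=np.array(o["ee_rot"]);p=np.array(o["ee_pos"])
    a0=np.degrees(np.arctan2(-R[1,0],-R[0,0]))
    print("t",round(o["time"],2),"p",p.round(1),"push dir",a0.round(1),"F",np.round(o["wrist_force"],1),"j",np.round(o["joint_positions"],2))
    for w in wps:
        d=R.T@(np.array(w[:3])-p)/10;r=0 if w[3] is None else np.radians(a0-w[3])
        print([d.round(2).tolist(),round(float(r),3)])
AX=np.array([577.3,54.2])
def push(th,back,z=91,r=110):
    t=np.radians(th);q=AX+r*np.array([np.cos(t),np.sin(t)])+back*np.array([-np.sin(t),np.cos(t)])
    return (*q,z,th-90)
E
python3 -c "
from h import *
rows([push(5.5,30,200),push(5.5,30)])"
```

```text
t 1.0 p [147.6 529.8 243.6] push dir -15.6 F [ 0.2 -0.8 -0.1] j [ 1.21  0.35  1.65 -0.    1.14 -0.08]
[[-63.34, -27.52, 4.37], 1.203]
[[-63.34, -27.52, 15.27], 1.203]
```

```bash
python3 -m jog '[[[-63.34,-27.52,0],1.203],[[-63.34,-27.52,0],1.203],[[-63.34,-27.52,0],1.203],[[-63.34,-27.52,0],1.203],[[-63.34,-27.52,0],1.203],[[-63.34,-27.52,0],1.203],[[-63.34,-27.52,0],1.203],[[-63.34,-27.52,0],1.203],[[-63.34,-27.52,0],1.203],[[-63.34,-27.52,0],1.203],[[-63.34,-27.52,0],1.203],[[-63.34,-27.52,0],1.203],[[-63.34,-27.52,0],1.203],[[-63.34,-27.52,0],1.203],[[-63.34,-27.52,0],1.203],[[-63.34,-27.52,0],1.203],[[-63.34,-27.52,0],1.203],[[-63.34,-27.52,0],1.203],[[-63.34,-27.52,0],1.203],[[-63.34,-27.52,0],1.203]]' 0; python3 -c "
from h import *
rows([push(5.5,30)])"
```

```text
time: 2.67
ee_pos: [683.4, 95.1, 243.4]
ee_rot: [[-0.096, 0.995, -0.001], [0.995, 0.096, 0.0], [0.0, -0.001, -1.0]]
wrist_force: [0.4, -0.4, -0.7]
finger_gap: 0.005
t 2.67 p [683.4  95.1 243.4] push dir -84.5 F [ 0.4 -0.4 -0.7] j [ 0.07  0.61  1.24  0.    1.29 -0.03]
[[-0.06, 0.06, 15.24], 0.0]
```

```bash
python3 -m jog '[[[0,0,4],0],[[0,0,8],0],[[0,0,11.5],0],[[0,0,14],0],[[0,0,15.2],0],[[0,0,15.2],0],[[0,0,15.2],0]]'; python3 - <<'E'
from h import *
im=snap("side","s1.png");im2=snap("top","t1.png")
b=cv2.resize(im[120:310,280:430],(474,600),interpolation=cv2.INTER_CUBIC)
cv2.imwrite("pics/c1.png",b)
rows([push(a,30-16+0) for a in (5.5,)])
E
```

```text
time: 3.25
ee_pos: [684.1, 95.4, 92.8]
ee_rot: [[-0.097, 0.995, 0.001], [0.995, 0.097, 0.0], [0.0, 0.001, -1.0]]
wrist_force: [0.2, 1.1, 0.2]
finger_gap: 0.006
t 3.35 p [684.9  95.1  94.1] push dir -84.5 F [ 0.4 -0.4  0.9] j [ 0.07  0.76  1.36  0.    1.02 -0.03]
[[-1.64, -0.1, 0.31], 0.0]
```

View pics/c1.png

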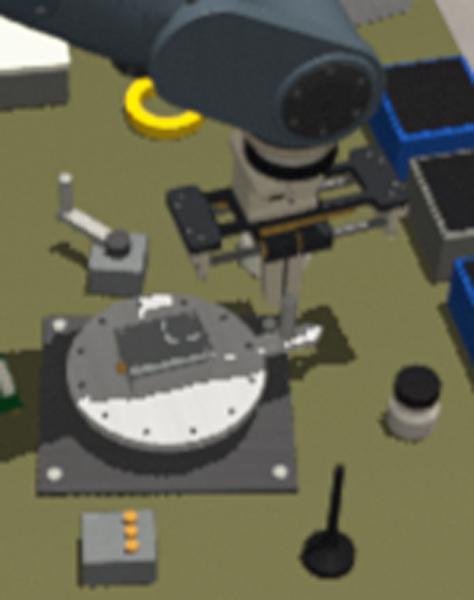

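The crop shows the shut fingers standing just behind the pin on its left side, clear of the box and the dome. Next is the arc push.

```bash
python3 - <<'E'
from h import *
rows([push(5.5,24),push(5.5,19),push(5.5,16)]+[push(a,14.5) for a in np.arange(4.5,-33,-2.5)])
E
```

```text
t 3.35 p [684.9  95.1  94.1] push dir -84.5 F [ 0.4 -0.4  0.9] j [ 0.07  0.76  1.36  0.    1.02 -0.03]
[[-0.64, -0.1, 0.31], 0.0]
[[-1.14, -0.1, 0.31], 0.0]
[[-1.44, -0.1, 0.31], 0.0]
[[-1.78, -0.08, 0.31], 0.018]
[[-2.26, -0.03, 0.31], 0.062]
[[-2.75, -0.01, 0.31], 0.105]
[[-3.23, -0.01, 0.31], 0.149]
[[-3.71, -0.03, 0.31], 0.192]
[[-4.2, -0.07, 0.31], 0.236]
[[-4.68, -0.13, 0.31], 0.28]
[[-5.15, -0.21, 0.31], 0.323]
[[-5.63, -0.31, 0.31], 0.367]
[[-6.1, -0.44, 0.31], 0.411]
[[-6.56, -0.58, 0.31], 0.454]
[[-7.01, -0.75, 0.31], 0.498]
[[-7.46, -0.93, 0.31], 0.542]
[[-7.9, -1.13, 0.31], 0.585]
[[-8.33, -1.35, 0.31], 0.629]
```

```bash
python3 -m jog '[[[-0.64,-0.05,0],0],[[-1.14,-0.05,0],0],[[-1.44,-0.05,0],0],[[-1.78,-0.05,0],0.018],[[-2.26,-0.03,0],0.062],[[-2.75,-0.01,0],0.105],[[-3.23,-0.01,0],0.149],[[-3.71,-0.03,0],0.192],[[-4.2,-0.07,0],0.236],[[-4.68,-0.13,0],0.28],[[-5.15,-0.21,0],0.323],[[-5.63,-0.31,0],0.367],[[-6.1,-0.44,0],0.411],[[-6.56,-0.58,0],0.454],[[-7.01,-0.75,0],0.498],[[-7.46,-0.93,0],0.542],[[-7.9,-1.13,0],0.585],[[-8.2,-1.3,0],0.62]]'; python3 - <<'E'
from h import *
im=snap("side","s2.png")
b=cv2.resize(im[120:310,280:430],(474,600),interpolation=cv2.INTER_CUBIC)
cv2.imwrite("pics/c2.png",b)
print(spot_point("side","turn_pin")[:2])
p=observe()["ee_pos"];d=np.array(p[:2])-AX;print(np.hypot(*d),np.degrees(np.arctan2(d[1],d[0])))
rows([push(a,14.5) for a in np.arange(-35,-61,-2.5)])
E
```

```text
time: 4.85
ee_pos: [678.8, 11.2, 91.7]
ee_rot: [[0.503, 0.864, 0.0], [0.864, -0.503, 0.0], [0.0, 0.0, -1.0]]
wrist_force: [2.2, -0.1, -0.8]
finger_gap: 0.005
[{'point': [367.1, 235.3], 'confidence': 0.78}, {'point': [315.0, 296.8], 'confidence': 0.7}]
110.23269011597704 -23.04472166659679
t 4.95 p [678.7  11.   91.7] push dir -120.1 F [-0.2 -0.1  0.2] j [-0.05  0.75  1.4  -0.    1.    0.47]
[[-0.85, 0.14, 0.07], 0.085]
[[-1.33, 0.16, 0.07], 0.128]
[[-1.82, 0.15, 0.07], 0.172]
[[-2.3, 0.12, 0.07], 0.216]
[[-2.78, 0.07, 0.07], 0.259]
[[-3.26, -0.01, 0.07], 0.303]
[[-3.73, -0.1, 0.07], 0.347]
[[-4.21, -0.21, 0.07], 0.39]
[[-4.67, -0.35, 0.07], 0.434]
[[-5.13, -0.5, 0.07], 0.477]
[[-5.58, -0.68, 0.07], 0.521]
```

View pics/c2.png

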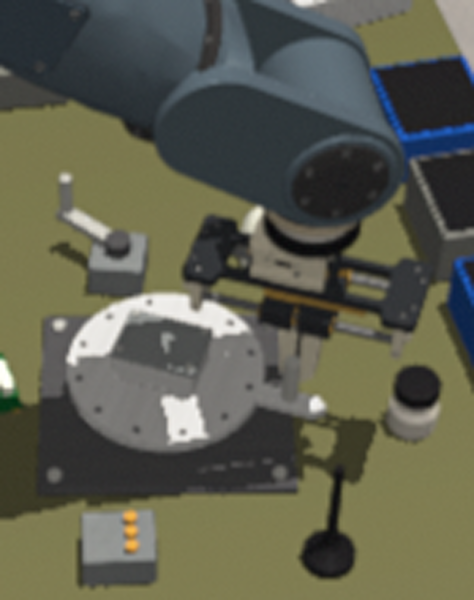

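The arm has turned about 35°. The box still rides on the disc and the fingers are on the pin. I'll back off, raise 15 mm so the gripper body clears the rod well, and continue to about 5° short of the target.

```bash
python3 -m jog '[[[0.4,0,0],0],[[0.4,0.05,-0.8],0],[[0.4,0.1,-1.5],0.04],[[-0.3,0.12,-1.5],0.06],[[-0.85,0.14,-1.5],0.085],[[-1.33,0.16,-1.5],0.128],[[-1.82,0.15,-1.5],0.172],[[-2.3,0.12,-1.5],0.216],[[-2.78,0.07,-1.5],0.259],[[-3.26,0,-1.5],0.303],[[-3.73,-0.1,-1.5],0.347],[[-4.21,-0.21,-1.5],0.39],[[-4.67,-0.35,-1.5],0.434],[[-5.04,-0.47,-1.5],0.468],[[-5.04,-0.47,-1.5],0.468]]'; python3 - <<'E'
from h import *
im=snap("side","s3.png");snap("top","t3.png")
b=cv2.resize(im[180:310,290:420],(600,600),interpolation=cv2.INTER_CUBIC)
cv2.imwrite("pics/c3.png",b)
for c in("side","top"): print(spot_point(c,"turn_pin")[:2])
p=push(-57,14.5,z=100)
print(proj("side",(*(AX+110*np.array([np.cos(np.radians(-57)),np.sin(np.radians(-57))])),100)))
rows([])
E
```

```text
time: 6.2
ee_pos: [648.8, -30.4, 106.5]
ee_rot: [[0.838, 0.545, -0.001], [0.545, -0.838, -0.0], [-0.001, -0.0, -1.0]]
wrist_force: [0.1, 0.4, -0.4]
finger_gap: 0.009
[{'point': [361.5, 248.8], 'confidence': 0.92}]
[{'point': [299.7, 228.5], 'confidence': 0.36}]
[363.2 246.6]
t 6.4 p [649.4 -29.5 106.5] push dir -146.8 F [ 0.5  0.7 -0.1] j [-0.12  0.68  1.48 -0.    0.98  0.87]
```

View pics/c3.png

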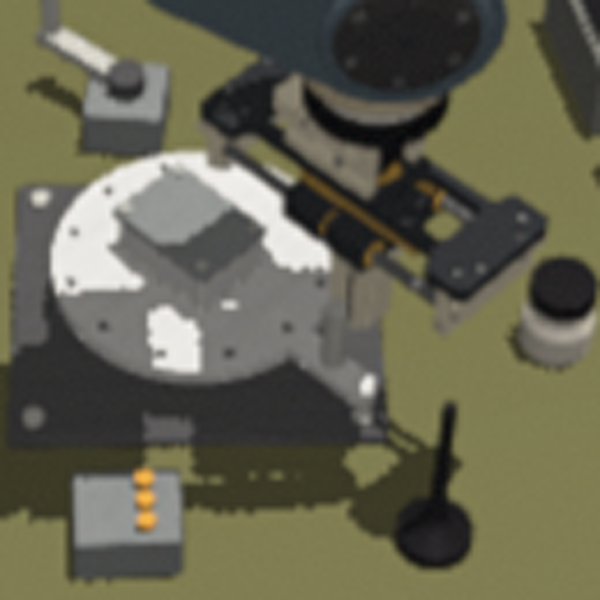

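The pin top is at about (362.6,246.7) in the full frame, against (363.2,246.6) predicted for -57°, so the model holds. The box hasn't moved on the disc. The last 6° come next.

```bash
python3 - <<'E'
from h import *
rows([push(-57,14.5,106.4),push(-59,14.5,106.4),push(-61,14.5,106.4),push(-62.7,14.5,106.4),push(-62.7,45,106.4),push(-62.7,45,200)])
E
```

```text
t 6.4 p [649.4 -29.5 106.5] push dir -146.8 F [ 0.5  0.7 -0.1] j [-0.12  0.68  1.48 -0.    0.98  0.87]
[[-0.04, 0.05, 0.01], 0.004]
[[-0.42, 0.1, 0.01], 0.039]
[[-0.81, 0.12, 0.01], 0.074]
[[-1.14, 0.14, 0.01], 0.103]
[[1.89, 0.45, 0.01], 0.103]
[[1.89, 0.45, -9.35], 0.103]
```

```bash
python3 -m jog '[[[-0.42,0.1,0],0.039],[[-0.81,0.12,0],0.074],[[-1.14,0.14,0],0.103],[[-1.14,0.14,0],0.103],[[-1.14,0.14,0],0.103],[[0,0.2,0],0.103],[[1.89,0.45,0],0.103],[[1.89,0.45,-3],0.103],[[1.89,0.45,-6],0.103],[[1.89,0.45,-9.35],0.103],[[1.89,0.45,-9.35],0.103]]'; python3 - <<'E'
from h import *
def bp(phi,back,z=87,r=62):
    t=np.radians(phi);q=np.array([565.5,211])+r*np.array([np.cos(t),np.sin(t)])-back*np.array([-np.sin(t),np.cos(t)])
    return (*q,z,(phi+90+180)%360-180)
rows([bp(125,32,200)])
E
```

```text
time: 7.32
ee_pos: [670.4, -22.8, 206.9]
ee_rot: [[0.888, 0.46, 0.009], [0.46, -0.888, -0.001], [0.008, 0.005, -1.0]]
wrist_force: [0.8, -0.3, 0.3]
finger_gap: 0.007
t 7.32 p [670.4 -22.8 206.9] push dir -152.6 F [ 0.8 -0.3  0.3] j [-0.1   0.6   1.35 -0.    1.18  0.99]
[[3.77, -32.16, 0.56], -0.133]
```

```bash
python3 -m jog '[[[3.77,-32.16,0],-0.133],[[3.77,-32.16,0],-0.133],[[3.77,-32.16,0],-0.133],[[3.77,-32.16,0],-0.133],[[3.77,-32.16,0],-0.133],[[3.77,-32.16,0],-0.133],[[3.77,-32.16,0],-0.133],[[3.77,-32.16,0],-0.133],[[3.77,-32.16,0],-0.133],[[3.77,-32.16,0],-0.133],[[3.77,-32.16,0],-0.133]]'; python3 - <<'E'
from h import *
a=snap("top","t4.png");b=snap("side","s4.png")
A=cv2.resize(a[175:275,255:375],(480,400),interpolation=cv2.INTER_CUBIC)
B=cv2.resize(b[190:310,280:400],(480,480),interpolation=cv2.INTER_CUBIC)[:400]
for c in("side","top"): print(spot_point(c,"turn_pin")[:2],spot_point(c,"axis")[:1])
B=cv2.resize(b[200:310,280:400],(480,440),interpolation=cv2.INTER_CUBIC)
o=np.zeros((440,800,3),np.uint8);A=cv2.resize(a[175:275,265:365],(400,400),interpolation=cv2.INTER_CUBIC);B=cv2.resize(b[200:310,300:400],(400,440),interpolation=cv2.INTER_CUBIC)
o[:400,:400]=A;o[:,400:]=B;cv2.imwrite("pics/c4.png",o)
for th in(-60,-63,-66):
    u=np.array([np.cos(np.radians(th)),np.sin(np.radians(th))])
    for c,x0,y0,s in(("top",265,175,0),("side",300,200,400)):
        f=lambda P:(np.array(proj(c,P))-[x0,y0])*4+[s+1.5,1.5]
        print(th,c,"pin",f((*(AX+110*u),100)),"nose",f((*(AX+142*u),52)))
E
```

```text
time: 8.23
ee_pos: [554.2, 279.9, 200.0]
ee_rot: [[0.82, 0.573, -0.0], [0.573, -0.82, -0.0], [-0.0, 0.0, -1.0]]
wrist_force: [0.6, 0.8, -0.8]
finger_gap: 0.004
[{'point': [360.5, 247.8], 'confidence': 0.78}] [{'point': [333.9, 235.8], 'confidence': 0.7}]
[{'point': [332.0, 207.5], 'confidence': 0.7}, {'point': [462.0, 241.6], 'confidence': 0.54}] [{'point': [154.8, 242.4], 'confidence': 0.75}]
-60 top pin [255.1 127.5] nose [289.1 121.1]
-60 side pin [647.9 192.7] nose [679.5 268.7]
-63 top pin [258.7 134.3] nose [293.9 129.5]
-63 side pin [641.1 197.1] nose [671.1 274.7]
-66 top pin [261.9 141.1] nose [297.9 137.9]
-66 side pin [634.3 201.5] nose [662.3 280.3]
```

View pics/c4.png

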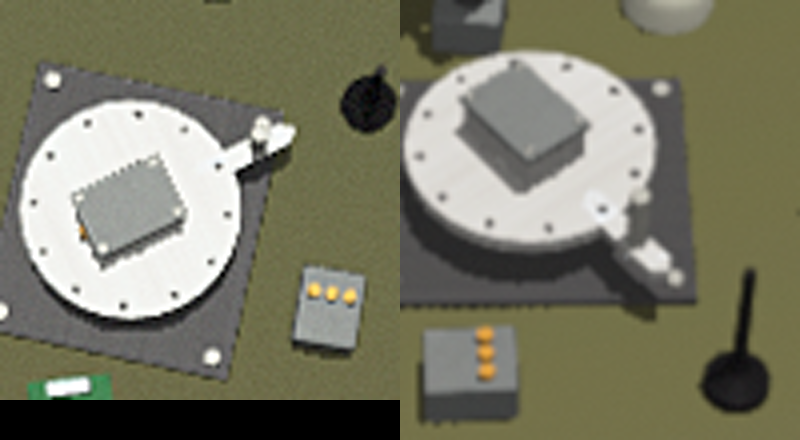

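The pointing looks close to the rod. I'll measure it properly on an image rectified to the disc plane.

```bash
python3 - <<'E'
from h import *
def rect(fn,cam,ax,n=600,w=240,z=52):
    W=np.array([[-w/2,-w/2],[w/2,-w/2],[w/2,w/2],[-w/2,w/2]])
    src=np.float32([proj(cam,(ax[0]+q[0],ax[1]+q[1],z)) for q in W]);k=n/w
    dst=np.float32([((q[0]+w/2)*k,(w/2-q[1])*k) for q in W])
    return src,dst
from scipy.ndimage import map_coordinates
for fn,cam,ax in(("top0","top",(577.7,53.2)),("t4","top",(577.7,53.2)),("side0","side",(576.9,56.3)),("s4","side",(576.9,56.3))):
    g=cv2.imread(f"pics/{fn}.png");g=cv2.cvtColor(g,cv2.COLOR_BGR2GRAY).astype(float)
    th=np.arange(-90,40,.5);out=[]
    for r in (88,91,94,97,100,125,130,135):
        px=np.array([proj(cam,(ax[0]+r*np.cos(np.radians(t)),ax[1]+r*np.sin(np.radians(t)),52)) for t in th])
        v=map_coordinates(g,[px[:,1],px[:,0]],order=1)
        m=v>150;out.append((r,round(float(th[m].mean()),1) if m.any() else None,int(m.sum())))
    print(fn,out)
t=lambda x,y:[(x-1.5)/4+265,(y-1.5)/4+175]
for n,p,z in(("nose",(295,129),52),("pin",(262,126),100)):
    w=atz("top",t(*p),z);d=w[:2]-[577.7,53.2];print(n,w,np.hypot(*d),np.degrees(np.arctan2(d[1],d[0])))
for n,ax,r in(("top",(577.7,53.2),(673.8,-133.3)),("side",(576.9,56.3),(671.8,-131.9))):
    print(n,np.degrees(np.arctan2(r[1]-ax[1],r[0]-ax[0])))
E
```

```text
top0 [(88, 5.8, 24), (91, 5.8, 22), (94, 5.5, 21), (97, 5.5, 21), (100, 5.4, 15), (125, -12.6, 30), (130, 5.2, 16), (135, 5.5, 15)]Traceback (most recent call last):
  File "<stdin>", line 12, in <module>
  File "h.py", line 13, in proj
    i=camera_info(cam);K=np.array(i["camera_matrix"]);T=np.linalg.inv(np.array(i["pose"]))
ValueError: time passes only in moves, steps and waits
```

```bash
sed -i 's/^from bench import \*/from bench import *\nimport functools, bench\ncamera_info=functools.lru_cache(None)(bench.camera_info)/' h.py; python3 - <<'E'
from h import *
from scipy.ndimage import map_coordinates
for fn,cam,ax in(("top0","top",(577.7,53.2)),("t4","top",(577.7,53.2)),("side0","side",(576.9,56.3)),("s4","side",(576.9,56.3))):
    g=cv2.imread(f"pics/{fn}.png");g=cv2.cvtColor(g,cv2.COLOR_BGR2GRAY).astype(float)
    th=np.arange(-85,30,.5);out=[]
    for r in (88,91,94,97,100,125,130,135):
        px=np.array([proj(cam,(ax[0]+r*np.cos(np.radians(t)),ax[1]+r*np.sin(np.radians(t)),52)) for t in th])
        v=map_coordinates(g,[px[:,1],px[:,0]],order=1)
        m=v>150;out.append((r,round(float(th[m].mean()),1) if m.any() else None,int(m.sum())))
    print(fn,out)
t=lambda x,y:[(x-1.5)/4+265,(y-1.5)/4+175]
for n,p,z in(("nose",(295,129),52),("pin",(262,126),100)):
    w=atz("top",t(*p),z);d=w[:2]-[577.7,53.2];print(n,w,np.hypot(*d),np.degrees(np.arctan2(d[1],d[0])))
for n,ax,r in(("top",(577.7,53.2),(673.8,-133.3)),("side",(576.9,56.3),(671.8,-131.9))):
    print(n,np.degrees(np.arctan2(r[1]-ax[1],r[0]-ax[0])))
E
```

```text
top0 [(88, 5.8, 24), (91, 5.8, 22), (94, 5.5, 21), (97, 5.5, 21), (100, 5.4, 15), (125, -17.5, 27), (130, 5.2, 16), (135, 5.5, 15)]
t4 [(88, -62.5, 23), (91, -62.5, 23), (94, -62.5, 23), (97, -62.2, 22), (100, -62.5, 21), (125, -60.0, 27), (130, -62.5, 17), (135, -62.8, 14)]
side0 [(88, 5.2, 24), (91, 5.2, 24), (94, 5.2, 26), (97, 4.9, 21), (100, 9.2, 16), (125, 5.5, 17), (130, 11.2, 27), (135, 13.0, 24)]
s4 [(88, -55.9, 41), (91, -58.3, 32), (94, -64.2, 20), (97, -65.0, 15), (100, -22.4, 19), (125, -63.0, 17), (130, -63.0, 17), (135, -63.5, 13)]
nose [642.  -73.3  52. ] 141.90398162137663 -63.05575128041775
pin [633.6 -46.3 100. ] 114.12738496960314 -60.672328721383806
top -62.73878623132679
side -63.24043811839847
```

In the top view the arm points at -62.5° and the rod bears -62.7°. In the side view it's -63.0° against -63.2°. The pointing is right, and the box and the rest are in place. Now the brake.

```bash
cat >> h.py <<'E'
def bp(phi,back,z=87,r=62):
    t=np.radians(phi);q=np.array([565.5,212.5])+r*np.array([np.cos(t),np.sin(t)])-back*np.array([-np.sin(t),np.cos(t)])
    return (*q,z,(phi+90+180)%360-180)
E
python3 -m jog '[[[0,0,3],0],[[0,0,6],0],[[0,0,9],0],[[0,0,11.3],0],[[0,0,11.3],0],[[0,0,11.3],0]]'; python3 - <<'E'
from h import *
rows([bp(126,24),bp(126,18)]+[bp(p,14.5) for p in range(128,189,4)])
E
```

```text
time: 9.03
ee_pos: [553.9, 279.8, 86.8]
ee_rot: [[0.821, 0.572, -0.002], [0.572, -0.821, -0.001], [-0.002, -0.0, -1.0]]
wrist_force: [1.0, 0.5, 0.9]
finger_gap: 0.005
t 9.03 p [553.9 279.8  86.8] push dir -145.1 F [1.  0.5 0.9] j [ 0.39  0.66  1.57 -0.    0.91  1.36]
[[-0.62, -0.06, -0.02], -0.02]
[[-1.22, -0.05, -0.02], -0.02]
[[-1.79, -0.08, -0.01], -0.055]
[[-2.23, -0.14, -0.01], -0.125]
[[-2.67, -0.18, -0.01], -0.194]
[[-3.12, -0.18, -0.01], -0.264]
[[-3.56, -0.15, -0.01], -0.334]
[[-4.0, -0.08, -0.01], -0.404]
[[-4.43, 0.01, -0.01], -0.474]
[[-4.86, 0.13, -0.01], -0.544]
[[-5.28, 0.28, -0.01], -0.613]
[[-5.68, 0.46, -0.01], -0.683]
[[-6.08, 0.67, -0.01], -0.753]
[[-6.45, 0.91, -0.01], -0.823]
[[-6.81, 1.17, -0.01], -0.893]
[[-7.15, 1.45, -0.01], -0.962]
[[-7.47, 1.76, -0.01], -1.032]
[[-7.77, 2.09, -0.01], -1.102]
```

```bash
python3 -m jog '[[[-0.62,-0.06,0],-0.02],[[-1.22,-0.05,0],-0.02],[[-1.79,-0.08,0],-0.055],[[-2.23,-0.14,0],-0.125],[[-2.67,-0.18,0],-0.194],[[-3.12,-0.18,0],-0.264],[[-3.56,-0.15,0],-0.334],[[-4,-0.08,0],-0.404],[[-4.43,0.01,0],-0.474],[[-4.86,0.13,0],-0.544],[[-5.28,0.28,0],-0.613],[[-5.68,0.46,0],-0.683],[[-6.08,0.67,0],-0.753],[[-6.45,0.91,0],-0.823],[[-6.81,1.17,0],-0.893],[[-7.15,1.45,0],-0.962],[[-7.47,1.76,0],-1.032],[[-7.77,2.09,0],-1.1],[[-7.77,2.09,0],-1.1]]'; python3 - <<'E'
from h import *
b=snap("side","s5.png")
cv2.imwrite("pics/c5.png",cv2.resize(b[120:260,260:400],(560,560),interpolation=cv2.INTER_CUBIC))
rows([bp(p,14.5) for p in range(188,203,2)])
E
```

```text
time: 10.62
ee_pos: [502.5, 218.2, 88.7]
ee_rot: [[-0.14, 0.99, 0.002], [0.99, 0.14, 0.001], [0.0, 0.002, -1.0]]
wrist_force: [-0.6, 0.5, -0.6]
finger_gap: 0.008
t 10.67 p [502.5 218.5  88.5] push dir -82.2 F [-1.1 -0.6  0.3] j [ 0.33  0.56  1.78 -0.    0.81  0.19]
[[-0.02, -0.04, 0.15], -0.003]
[[-0.24, -0.09, 0.15], -0.038]
[[-0.45, -0.13, 0.15], -0.073]
[[-0.67, -0.16, 0.15], -0.108]
[[-0.9, -0.18, 0.15], -0.143]
[[-1.12, -0.19, 0.15], -0.178]
[[-1.34, -0.2, 0.15], -0.212]
[[-1.56, -0.2, 0.15], -0.247]
```

View pics/c5.png

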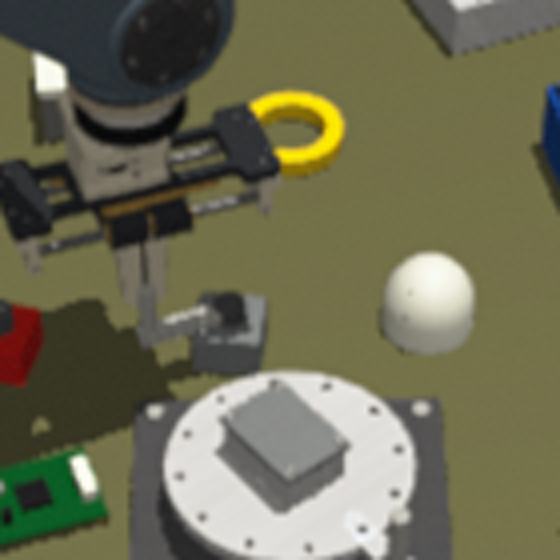

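The lever has come round and the pin at (147,320) is in contact with the fingers. I'll go on in small steps and watch the force for the stop.

```bash
python3 -m jog '[[[-0.24,-0.07,0],-0.038],[[-0.45,-0.11,0],-0.073],[[-0.45,-0.11,0],-0.073]]'; python3 -m jog '[[[-0.2,-0.03,0],-0.035],[[-0.2,-0.03,0],-0.035],[[-0.2,-0.03,0],-0.035]]';python3 -m jog '[[[-0.15,-0.02,0],0],[[-0.15,-0.02,0],0],[[-0.15,-0.02,0],0]]'
```

```text
time: 10.92
ee_pos: [501.9, 214.1, 88.0]
ee_rot: [[-0.209, 0.978, 0.001], [0.978, 0.209, 0.0], [0.0, 0.001, -1.0]]
wrist_force: [0.5, 0.1, 0.2]
finger_gap: 0.002
time: 11.17
ee_pos: [501.8, 213.2, 87.9]
ee_rot: [[-0.24, 0.971, 0.001], [0.971, 0.24, 0.002], [0.002, 0.001, -1.0]]
wrist_force: [-2.3, 8.1, 2.6]
finger_gap: 0.003
time: 11.42
ee_pos: [501.9, 212.8, 87.9]
ee_rot: [[-0.24, 0.971, 0.001], [0.971, 0.24, 0.004], [0.003, 0.002, -1.0]]
wrist_force: [-4.6, 16.8, 1.1]
finger_gap: 0.004
```

The force rises to 17 N with no further motion, so the lever is at its stop. I'll back off, lift, move clear and check.

```bash
python3 -m jog '[[[1,0,0],0],[[2.5,0,0],0],[[3.5,0,0],0],[[3.5,0,-3],0],[[3.5,0,-7],0],[[3.5,0,-11],0],[[3.5,0,-15],0],[[7,0,-15],0],[[11,0,-15],0],[[15,0,-15],0],[[19,0,-15],0],[[23,0,-15],0],[[26,0,-15],0],[[26,0,-15],0],[[26,0,-15],0]]'; python3 - <<'E'
from h import *
a=snap("top","t6.png");b=snap("side","s6.png")
t1=search_frame("top","brake_lever")[:3];print(t1)
o=np.zeros((540,800,3),np.uint8)
o[:480,:400]=cv2.resize(a[160:280,220:320],(400,480),interpolation=cv2.INTER_CUBIC);o[:540,400:]=cv2.resize(b[175:310,280:380],(400,540),interpolation=cv2.INTER_CUBIC)
cv2.imwrite("pics/c6.png",o)
for ph in(190,195,200):
    u=np.array([np.cos(np.radians(ph)),np.sin(np.radians(ph))]);P=(*(np.array([565.5,211])+62*u),90)
    print(ph,(proj("top",P)-[220,160])*4+1.5,(proj("side",np.add(P,(0,3,0)))-[280,175])*4+[401.5,1.5])
rows([])
E
```

```text
time: 12.67
ee_pos: [437.7, 463.9, 236.8]
ee_rot: [[-0.245, 0.97, -0.0], [0.97, 0.245, -0.001], [-0.001, -0.0, -1.0]]
wrist_force: [-0.9, 0.1, 0.1]
finger_gap: 0.005
[{'extent': [304.8, 227.3, 64.3, 55.8], 'confidence': 0.42}]
190 [110.7 353.5] [464.3  69.1]
195 [117.5 351.9] [467.5  73.9]
200 [124.7 349.9] [471.1  78.7]
t 12.82 p [439.  461.8 237.3] push dir -76.0 F [-0.4  0.   0.6] j [ 0.74  0.52  1.42 -0.    1.21  0.49]
```

View pics/c6.png

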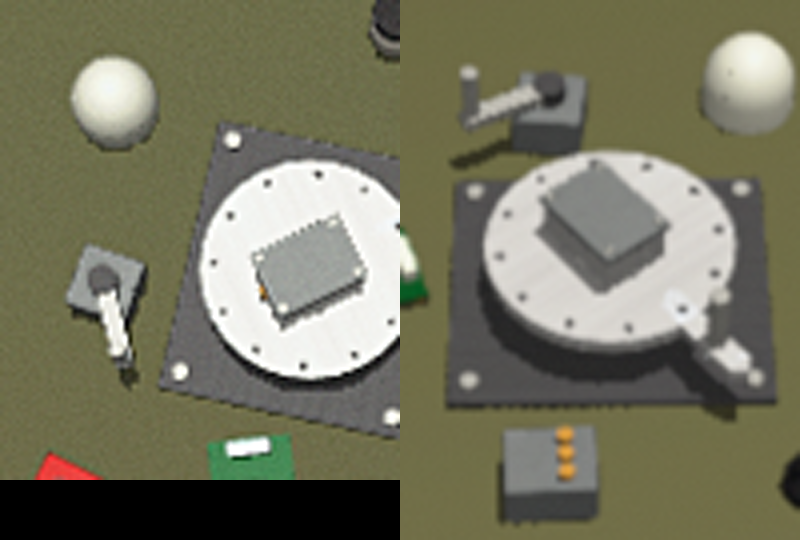

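The lever pin is at (120,352) in the top crop and (468,72) in the side crop. That puts it at about 195°, where the locked end should be (126° + 69°). The turntable and box are unmoved and the hand is clear, so I'll hand in.

```bash
python3 -c "
from bench import *
print(finish_job())"
```

```text
the job is handed in; nothing more can be done
None
```

I pushed the turntable round by its pin with shut fingertips until the arm pointed at the rod antenna. Then I pushed the grey brake's lever anticlockwise to its stop, backed off and handed the job in at about 12.8 s.

**Pointing:** measured from the arm itself, it points at -62.5° with the rod at -62.7° (top camera), and -63.0° with the rod at -63.2° (side camera). The pin's top alone gave -60.7° from the top camera. I set that reading aside because it put the pin 114 mm from the axis instead of 110 mm.

**Brake:** the force rose to about 17 N with no further motion. The lever's final angle of about 195° matches the expected locked end.

**Everything else:** the box still stands on the disc, and neither antenna was approached closely. The last views showed nothing displaced near the turntable and brake; I did not compare the far bystanders. The hand ended clear, with no force on it beyond sensor noise.

**Weak spots:** the trained network did not find the brake lever in the last picture, so I checked its angle from the pin's pixels instead. The two cameras disagreed by 3 to 6 mm in y on most points, more than the 2 mm stated.

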